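# Index and lock the welding turntable

## Task

Turn the welding turntable until the upright lug on the flanged pipe points straight at the lock lever. Then throw the lever over and lower it gently, without letting it drop, until its nose is fully home in the plate's notch there, and let go. Leave the jar, the magnet and the tube offcut where they are.

Things in the scene. Friction and masses are not known exactly. Their poses are not given: they have to be found in the camera images.
- turntable: Fixed base of the bench welding turntable: grey casting on a 230 x 230 mm foot; its place and yaw differ between starts. Origin: on the table surface, on the vertical turning axis. Its -y axis points to the lock lever, whose bracket is on the foot at that side: two grey bearing blocks, round tops at z = 100 mm. A dark steel index plate turns on it with the work bolted on top.
- plate_top (a point): On the turning axis, top of the index plate, z = 61 mm. Plate: 220 mm across, six notches in its edge 60 degrees apart, 32 mm wide, 22 mm deep. The work turns with it: a flange 140 mm across, top z = 77 mm; a pipe stub in its middle, 48 mm diameter, top z = 122 mm; one upright lug; four bolt heads 50 mm from the axis, at 45 degrees to the lug, tops z = 87 mm.
- lug_tip (a point): Top outer corner (mid-thickness) of the lug, the reference mark: a plain steel plate 10 mm thick standing on the flange, radial, from the pipe out to 68 mm from the turning axis, z = 77 to 121 mm. One of the plate's notches lies in line with it. Pushed sideways 55 mm from the axis it takes about 6 N to turn slowly, up to 15 N at 0.1 m/s; it stays where it is left.
- faceplate (a joint): Angle (rad) of the lug about the vertical axis from the direction of the lock lever, counterclockwise seen from above. 0 (or 6.283) = lug straight at the lever, along the base's -y. No end stops, turns either way. The lever's nose (20 mm wide) enters the notch if the lug is within about 0.055 rad; else it lands on the plate's edge, some 0.2 rad short of home.
- lock (a joint): Angle (rad) of the lock lever about its level pivot pin: 0 = home, nose in the notch, arm on its rest pad; 1.75 = folded back outward on its stop, where it rests at the start. It balances at about 0.8 and falls home by itself from below 0.65 if not held. Lifting it by the hand bar takes 2 to 3 N.
- lock_bar (a point): Middle of the lever's hand bar: level round steel bar, 16 mm diameter, parallel to the pivot pin (base x), 84 mm clear between the two flat side arms carrying it. It swings at 110 mm radius about the pivot: at angle 1.047 rad + lock above level, measured from the inward direction (lock 0: 55 mm inward of the pivot, z = 175 mm; lock 1.75: 104 mm outward, z = 117 mm).
- lock_pivot (a point): Middle of the lever's pivot pin, fixed to the base, 165 mm from the turning axis along the base's -y, z = 80 mm. The nose arm (20 mm wide, 72 mm long) sits on the pin midway between the side arms: level and pointing inward at lock 0, upright at lock 1.57. The nose stands 20 mm below the arm, 50 to 70 mm from the pin.
- jar: White screw-lid jar, 84 mm diameter, 95 mm high, loose on the table. Origin: centre of its underside. To be left alone.
- magnet: Flat hexagonal welding magnet with red side plates, 100 mm across, 22 mm high, loose. Origin: centre of its underside. To be left alone.
- offcut: Piece of square steel tube, 40 x 40 x 150 mm, lying loose, long axis along its x. Origin: centre of its underside. To be left alone.

How it is judged:
By the outcome, as a careful person would: the job done as asked, in the order asked, and still so for the second after the job is handed in, with the robot touching nothing.
It also fails if it takes over 72 s, if anything falls off the work surface, if the arm or the gripper's body presses on something with over 40 N, if the wrist force passes 120 N, or if a joint passes its speed limit or range.

## Robot

A 6-joint arm with a two-finger parallel gripper is mounted at the origin on the work surface. World frame = base frame: x ahead of the robot, y to its left, z up, the work surface at z = 0. Lengths are in mm, angles in rad, forces in N, time in s.
With the tool pointing down it reaches from about 275 to 1000 mm from the base axis. Payload 8.4 kg.
Tool frame: the origin (TCP) lies midway between the tips of the shut fingers; the grasp point (between the pads) lies 19 mm behind it; z points along the fingers, y is the line along which they close (so a half turn about z gives the same grasp; the last joint's range is limited). The gripper opens to 85 mm and grips with 20 to 120 N. Pads are 22 mm wide; open, the fingers measure 114 mm over their backs; the gripper's body (76 mm by 85 mm) begins 54 mm behind the grasp point. The pads swing forward as they close: fully open they stand 13 mm farther back than shut.
Start: joints at [1.345, 0.353, 1.633, -0, 1.155, -0.002], TCP at [138.709, 609.416, 231.281] pointing down, gripper open.
Joint ranges: [-2.63, 2.63], [-0.92, 2.1], [0.06, 2.66], [-1.3, 4.44], [0, 2.69], [-3.02, 3.02]. Speed limits (rad/s): [2.22, 2.22, 2.79, 3.14, 3.14, 3.14].

## Interface

Orientations are given as [roll, pitch, yaw] about the fixed x, y, z axes, in that order (R = Rz(yaw) Ry(pitch) Rx(roll)).
In Python, from rig import r, imaging gives the robot as it stands. The module is installed in compiled form; this text tells all that it offers.
- The arm moves only by the tool arm_command, never from a script. Its argument "deltas" is a list of rows, each an object of numbers: "hand": the finger opening in mm, from 0 to 85.4; "tx", "ty", "tz": the shift along the tool's x, y, z in mm; "wx", "wy", "wz": the turn, a rotation vector about the tool's x, y, z in rad. A call has 1 to 8 rows; each row shifts and turns the commanded pose from where the row before left it, along the tool's axes as they then stand; what a row does not reach is not made up. A row lasts 1/8 s, in which the tool goes at most 62.5 mm and 10.7 degrees, less where a joint would pass 70% of its speed; a pose out of reach is approached as far as the arm can. A call with a gripper value outside its range is refused whole. The fingers move at their own pace and stop on an object; "squeeze" is the grip in N (left out, the last holds). Time passes only in rows, so rows that do not move let the fingers close. It gives the time, the measured TCP pose, the force, the opening and the grip force at its end, in the units of the state.
- r.sense(): the state, without advancing time (a new reading comes with each control period).
- imaging.grab_frame(name): name is "scene" or "side" or "wrist"; returns a dict with "image" (420x560x3 uint8, red, green, blue), "mtx" (3x3 intrinsics, pixels), "world_to_cam" (4x4, takes a point from world to camera coordinates). Camera axes: x right, y up, looking along -z (the intrinsics and any distortion apply to the point x, -y, -z); pixel columns grow to the right and rows downward; lengths in mm; the calibration is good to about 2 mm. The wrist camera is an equidistant fisheye: a pixel r from the principal point sees the ray r / f radians off the axis. A picture is of the moment at which its call begins. There is no depth.
- r.sign_off(): hands the job in; it is judged then, once.
The state is a dict: "clock": time; "qpos": joint angles; "qvel": joint speeds; "joint_efforts": joint torques, N m; "eef_pos": TCP position; "tcp_rot": TCP orientation; "contact_force": force on the tool from outside, world axes, zero at the start; "wrist_torque": the same for the moment, N m; "opening": opening from 0.0 (shut) to 1.0 (fully open); "grasp_force": force on a finger pad.
Only numpy, scipy, OpenCV 4.12 (cv2) and the standard library are available. Lean on these libraries where they do the work, as an engineer would, in place of code of your own. Each camera call takes 0.05 s, during which the arm holds its last target. There are 200 camera calls.

## Working session

There is one attempt and no reset: what is moved stays moved. The work goes in short steps, Python scripts to look and compute and a tool call to move; the robot and the scene stay as the last step left them, time stands still between calls to the robot, and variables do not carry over. Pictures are saved under pics/ and viewed, at most 10 in all, crops included, and the job is handed in when it is done.

Besides the shell and the picture viewer there is one more tool, called by a JSON object that holds its "api" and its "payload", one argument or row to a line. arm_command: Moves the arm, as the interface text tells. Its arguments: {"type":"object","properties":{"deltas":{"type":"array"},"squeeze":{"type":"number"}},"required":["deltas"]}

```bash
mkdir -p pics; cat > h.py <<'E'
import numpy as np, cv2
from rig import r, imaging
from scipy.spatial.transform import Rotation as R
def save(n,f):
    g=imaging.grab_frame(n); cv2.imwrite(f'pics/{f}.png',g['image'][:,:,::-1]); np.savez(f'pics/{f}.npz',**g); return g
def ray(g,px):
    M=np.linalg.inv(g['world_to_cam']); K=g['mtx']
    d=np.array([(px[0]-K[0,2])/K[0,0],-(px[1]-K[1,2])/K[1,1],-1.]); return M[:3,3],M[:3,:3]@d
def onz(g,px,z):
    o,d=ray(g,px); return o+d*(z-o[2])/d[2]
def proj(g,p):
    c=(g['world_to_cam']@np.append(p,1))[:3]; K=g['mtx']; return np.array([K[0,0]*c[0]/-c[2]+K[0,2],K[1,1]*-c[1]/-c[2]+K[1,2]])
E
python3 - <<'E'
from h import *
a=save('scene','s0');b=save('side','d0')
cv2.imwrite('pics/both.png',cv2.resize(np.vstack([a['image'],b['image']])[:,:,::-1],None,fx=.714,fy=.714))
for g in(a,b): print(np.linalg.inv(g['world_to_cam']).round(2),g['mtx'].round(1), list(g))
print(r.sense())
E
```

```text
[[ 4.20000e-01 -6.10000e-01  6.70000e-01  1.19669e+03]
 [ 9.10000e-01  2.80000e-01 -3.10000e-01 -2.30350e+02]
 [ 0.00000e+00  7.40000e-01  6.80000e-01  7.46170e+02]
 [ 0.00000e+00  0.00000e+00  0.00000e+00  1.00000e+00]] [[419.5   0.  277. ]
 [  0.  419.5 208.5]
 [  0.    0.    1. ]] ['image', 'mtx', 'world_to_cam']
[[ 1.0000e+00  1.0000e-02 -5.0000e-02  5.5910e+02]
 [-5.0000e-02  5.2000e-01 -8.5000e-01 -6.3262e+02]
 [ 2.0000e-02  8.6000e-01  5.2000e-01  5.4144e+02]
 [ 0.0000e+00  0.0000e+00  0.0000e+00  1.0000e+00]] [[455.3   0.  285.1]
 [  0.  455.3 201.6]
 [  0.    0.    1. ]] ['image', 'mtx', 'world_to_cam']
{'clock': 0.1, 'qpos': array([ 1.34461347e+00,  3.53596988e-01,  1.63402790e+00,  9.00660488e-06,
        1.15521769e+00, -2.39996098e-03]), 'qvel': array([ 0.0001834 , -0.00126516, -0.00263693, -0.00286581, -0.0017451 ,
       -0.00037304]), 'joint_efforts': array([-6.75103802e-04, -6.06356692e+01, -3.42820144e+01,  7.16656132e-06,
        3.97696989e-03, -3.34274023e-05]), 'eef_pos': array([138.60386757, 609.01114893, 230.63909096]), 'tcp_rot': array([-3.14034275e+00, -1.12351824e-05,  2.91780611e+00]), 'contact_force': array([-0.54734683, -0.16634072, -0.22678356]), 'wrist_torque': array([-0.01576405,  0.05661964,  0.01982663]), 'grasp_force': 0.0, 'opening': 1.004372027778221}
```

View pics/s0.png

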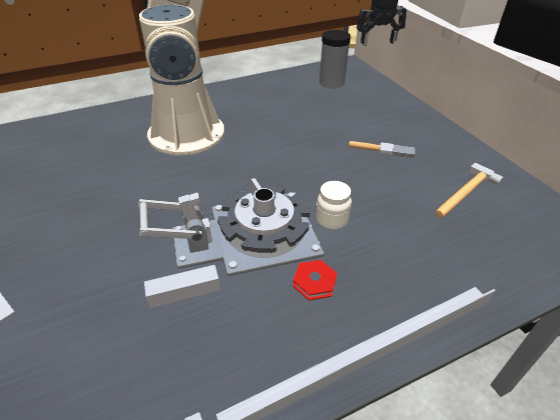

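View pics/d0.png

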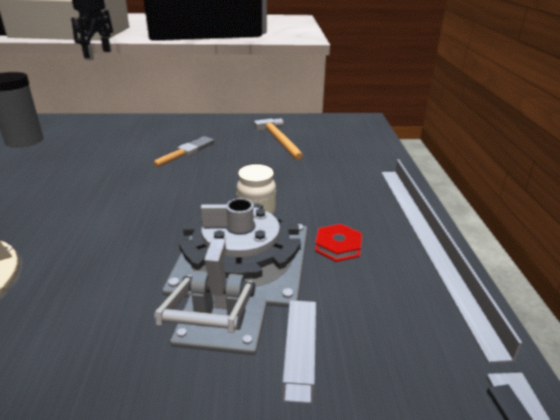

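The scene view shows the pipe top at about (264,194), the lug pointing towards the robot at (257,185), and the hand bar at (143,216). In the side view the pipe is at (240,207), the lug end at (204,212) and the bar runs (160,318)-(233,323). I'll zoom in for exact pixels.

```bash
python3 - <<'E'
import cv2,numpy as np
a=cv2.imread('pics/s0.png')[165:285,125:335];b=cv2.imread('pics/d0.png')[190:355,145:315]
a=cv2.resize(a,None,fx=2.1,fy=2.1*1,interpolation=2)
A=cv2.resize(cv2.imread('pics/s0.png')[165:275,130:290],(400*2,550),interpolation=2)
B=cv2.resize(cv2.imread('pics/d0.png')[190:350,145:315],(638,600),interpolation=2)
cv2.imwrite('pics/A.png',A);cv2.imwrite('pics/B.png',B)
E
```

```text
(no output)
```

View pics/A.png

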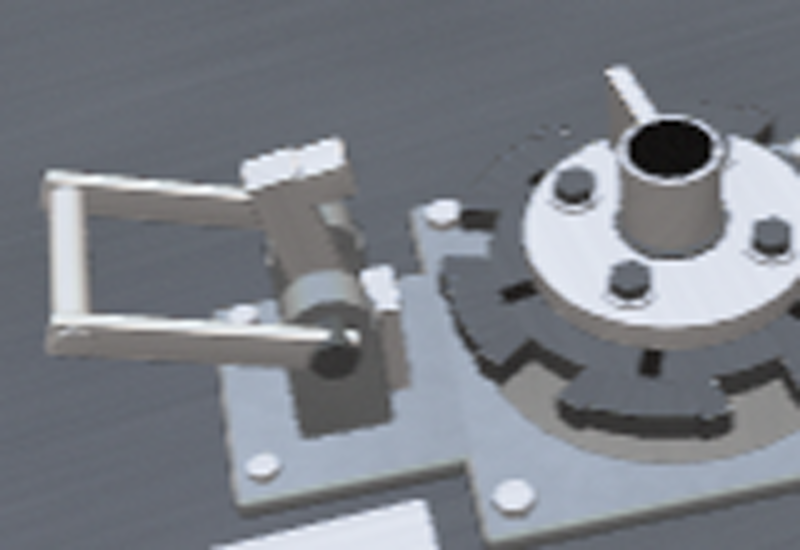

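View pics/B.png

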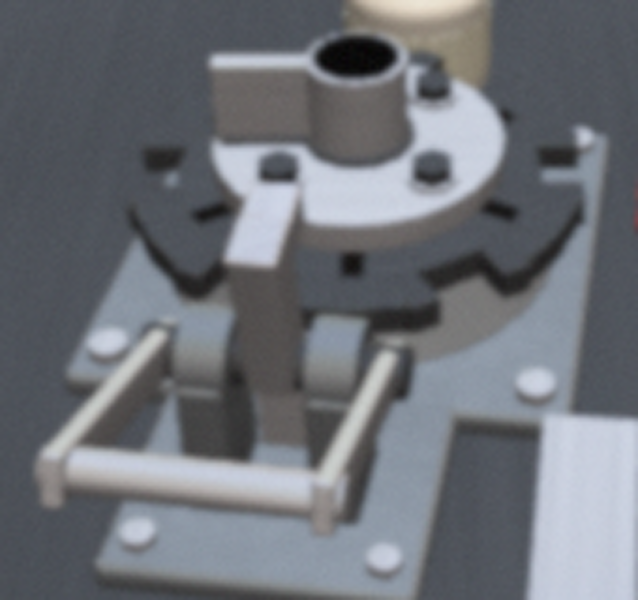

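```bash
python3 - <<'E'
from h import *
a=np.load('pics/s0.npz');b=np.load('pics/d0.npz')
A=lambda x,y:(130+x/5,165+y/5); B=lambda x,y:(145+x/3.753,190+y/3.75)
P={'pipe':((670,147),(357,57),122),'lug':((618,69),(211,61),121),'barL':((67,188),(62,470),117),'barR':((70,320),(318,492),117)}
for k,(p,q,z) in P.items():
    o,d=ray(a,A(*p));O,D=ray(b,B(*q)); s=np.linalg.lstsq(np.c_[d,-D],O-o,rcond=None)[0]
    print(k,((o+d*s[0]+O+D*s[1])/2).round(1),'gap',np.linalg.norm(o+d*s[0]-O-D*s[1]).round(1),onz(a,A(*p),z).round(1),onz(b,B(*q),z).round(1))
E
```

```text
pipe [522.4  52.3 121.1] gap 0.3 [523.5  51.8 122. ] [522.3  51.1 122. ]
lug [454.3  54.7 117.6] gap 1.6 [459.4  52.6 121. ] [454.6  50.5 121. ]
barL [ 431.  -204.4  116.5] gap 1.5 [ 430.5 -204.1  117. ] [ 431.6 -205.8  117. ]
barR [ 518.4 -220.6  119.6] gap 0.8 [ 515.1 -220.3  117. ] [ 518.4 -218.6  117. ]
```

{"api": "arm_command", "payload": {
  "deltas": [
    {"tx": -37.3, "ty": -39, "hand": 85},
    {"tx": -37.3, "ty": -39},
    {"tx": -37.3, "ty": -39},
    {"tx": -37.3, "ty": -39},
    {"tx": -37.3, "ty": -39},
    {"tx": -37.3, "ty": -39},
    {"tx": -37.3, "ty": -39},
    {"tx": -37.3, "ty": -39}
  ]
}}

```text
schema error: expected keys hand, tx, ty, tz, wx, wy, wz
```

{"api": "arm_command", "payload": {
  "deltas": [
    {"tx": -37.3, "ty": -39},
    {"tx": -37.3, "ty": -39},
    {"tx": -37.3, "ty": -39},
    {"tx": -37.3, "ty": -39},
    {"wz": 0.18},
    {"wz": 0.18},
    {"wz": 0.18},
    {"wz": 0.18}
  ]
}}

```text
schema error: expected keys hand, tx, ty, tz, wx, wy, wz
```

{"api": "arm_command", "payload": {
  "deltas": [
    {"wz": 0.18},
    {"wz": 0.18},
    {"wz": 0.18},
    {"wz": 0.18},
    {"wz": 0.18},
    {"wz": 0.18},
    {"wz": 0.18},
    {"wz": 0.18}
  ]
}}

```text
schema error: expected keys hand, tx, ty, tz, wx, wy, wz
```

{"api": "arm_command", "payload": {
  "deltas": [
    {"wz": 0.18},
    {"wz": 0.18},
    {"wz": 0.18},
    {"wz": 0.18},
    {"wz": 0.04},
    {}
  ]
}}

```text
schema error: expected keys hand, tx, ty, tz, wx, wy, wz
```

All keys are needed in each row.

{"api": "arm_command", "payload": {
  "deltas": [
    {"hand": 85, "tx": -37.3, "ty": -39, "tz": 0, "wx": 0, "wy": 0, "wz": 0},
    {"hand": 85, "tx": -37.3, "ty": -39, "tz": 0, "wx": 0, "wy": 0, "wz": 0},
    {"hand": 85, "tx": -37.3, "ty": -39, "tz": 0, "wx": 0, "wy": 0, "wz": 0},
    {"hand": 85, "tx": -37.3, "ty": -39, "tz": 0, "wx": 0, "wy": 0, "wz": 0},
    {"hand": 85, "tx": -37.3, "ty": -39, "tz": 0, "wx": 0, "wy": 0, "wz": 0},
    {"hand": 85, "tx": -37.3, "ty": -39, "tz": 0, "wx": 0, "wy": 0, "wz": 0},
    {"hand": 85, "tx": -37.3, "ty": -39, "tz": 0, "wx": 0, "wy": 0, "wz": 0},
    {"hand": 85, "tx": -37.3, "ty": -39, "tz": 0, "wx": 0, "wy": 0, "wz": 0}
  ]
}}

```text
clock: 1.1
eef_pos: [360.9, 237.3, 231.3]
tcp_rot: [3.141, 0.0, 2.918]
contact_force: [0.4, 0.6, 0.1]
opening: 0.993
grasp_force: 0.0
```

{"api": "arm_command", "payload": {
  "deltas": [
    {"hand": 85, "tx": -37.3, "ty": -39, "tz": 0, "wx": 0, "wy": 0, "wz": 0},
    {"hand": 85, "tx": -37.3, "ty": -39, "tz": 0, "wx": 0, "wy": 0, "wz": 0},
    {"hand": 85, "tx": -37.3, "ty": -39, "tz": 0, "wx": 0, "wy": 0, "wz": 0},
    {"hand": 85, "tx": -37.3, "ty": -39, "tz": 0, "wx": 0, "wy": 0, "wz": 0},
    {"hand": 85, "tx": 0, "ty": 0, "tz": 0, "wx": 0, "wy": 0, "wz": 0.18},
    {"hand": 85, "tx": 0, "ty": 0, "tz": 0, "wx": 0, "wy": 0, "wz": 0.18},
    {"hand": 85, "tx": 0, "ty": 0, "tz": 0, "wx": 0, "wy": 0, "wz": 0.18},
    {"hand": 85, "tx": 0, "ty": 0, "tz": 0, "wx": 0, "wy": 0, "wz": 0.18}
  ]
}}

```text
clock: 2.1
eef_pos: [471.0, 53.6, 231.0]
tcp_rot: [-3.141, -0.0, 2.192]
contact_force: [0.3, -0.8, 0.6]
opening: 0.997
grasp_force: 0.0
```

{"api": "arm_command", "payload": {
  "deltas": [
    {"hand": 85, "tx": 0, "ty": 0, "tz": 0, "wx": 0, "wy": 0, "wz": 0.18},
    {"hand": 85, "tx": 0, "ty": 0, "tz": 0, "wx": 0, "wy": 0, "wz": 0.18},
    {"hand": 85, "tx": 0, "ty": 0, "tz": 0, "wx": 0, "wy": 0, "wz": 0.18},
    {"hand": 85, "tx": 0, "ty": 0, "tz": 0, "wx": 0, "wy": 0, "wz": 0.18},
    {"hand": 85, "tx": 0, "ty": 0, "tz": 0, "wx": 0, "wy": 0, "wz": 0.18},
    {"hand": 85, "tx": 0, "ty": 0, "tz": 0, "wx": 0, "wy": 0, "wz": 0.18},
    {"hand": 85, "tx": 0, "ty": 0, "tz": 0, "wx": 0, "wy": 0, "wz": 0.18},
    {"hand": 85, "tx": 0, "ty": 0, "tz": 0, "wx": 0, "wy": 0, "wz": 0.18}
  ]
}}

```text
clock: 3.1
eef_pos: [471.0, 53.7, 231.0]
tcp_rot: [-3.141, 0.001, 0.752]
contact_force: [0.1, 0.4, -0.3]
opening: 0.999
grasp_force: 0.0
```

{"api": "arm_command", "payload": {
  "deltas": [
    {"hand": 85, "tx": 0, "ty": 0, "tz": 0, "wx": 0, "wy": 0, "wz": 0.18},
    {"hand": 85, "tx": 0, "ty": 0, "tz": 0, "wx": 0, "wy": 0, "wz": 0.18},
    {"hand": 85, "tx": 0, "ty": 0, "tz": 0, "wx": 0, "wy": 0, "wz": 0.18},
    {"hand": 85, "tx": 0, "ty": 0, "tz": 0, "wx": 0, "wy": 0, "wz": 0.18},
    {"hand": 85, "tx": 0, "ty": 0, "tz": 0, "wx": 0, "wy": 0, "wz": 0.04},
    {"hand": 85, "tx": 0, "ty": 0, "tz": 0, "wx": 0, "wy": 0, "wz": 0}
  ]
}}

```text
clock: 3.85
eef_pos: [471.0, 53.7, 231.1]
tcp_rot: [3.142, 0.001, -0.002]
contact_force: [0.5, -0.4, -0.5]
opening: 0.993
grasp_force: 0.0
```

```bash
python3 - <<'E'
from h import *
g=save('wrist','w0'); print(g['mtx'],np.linalg.inv(g['world_to_cam']).round(2))
E
```

```text
[[325.1922621    0.         274.45284115]
 [  0.         325.1922621  211.46676642]
 [  0.           0.           1.        ]] [[-0.000e+00  9.500e-01  3.200e-01  5.537e+02]
 [-1.000e+00 -0.000e+00  0.000e+00  5.396e+01]
 [ 0.000e+00 -3.200e-01  9.500e-01  3.738e+02]
 [ 0.000e+00  0.000e+00  0.000e+00  1.000e+00]]
```

View pics/w0.png

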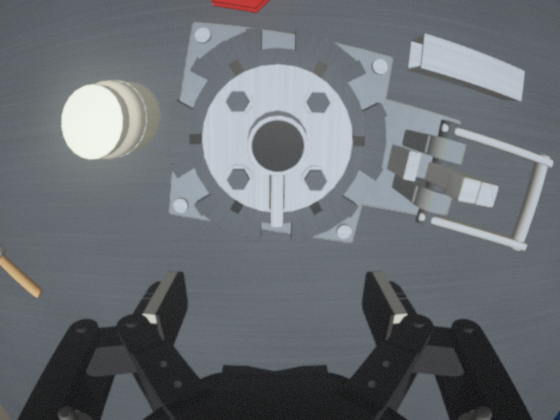

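The wrist view shows the pipe mouth at (278,144), the lug's outer end at (277,226), the bar at (542,163)-(524,243), and foot bolts at (202,34), (380,66), (345,232) and (180,206).

```bash
cat >> h.py <<'E'
def fonz(g,px,z):
    M=np.linalg.inv(g['world_to_cam']); K=g['mtx']; u=np.array([px[0]-K[0,2],px[1]-K[1,2]]); n=np.hypot(*u); t=n/K[0,0]
    d=M[:3,:3]@np.array([np.sin(t)*u[0]/n,-np.sin(t)*u[1]/n,-np.cos(t)]); o=M[:3,3]; return o+d*(z-o[2])/d[2]
E
python3 - <<'E'
from h import *
g=np.load('pics/w0.npz')
p=fonz(g,(278,144),122);l=fonz(g,(277.5,226),121);a=fonz(g,(543,163),117);b=fonz(g,(524,243),117)
F=[fonz(g,x,15) for x in((202,34),(380,66),(345,232),(180,206))]
print(p,l,a,b,(a+b)/2); print(np.array(F),np.mean(F,0))
ang=lambda v:np.arctan2(v[1],v[0])
print('len',np.linalg.norm((l-p)[:2]),'lug',ang(l-p),'lever',ang((a+b)/2-p),'bar',ang(a-b),np.linalg.norm(a-b), 'dist',np.linalg.norm(((a+b)/2-p)[:2]),'foot',ang(F[1]-F[0]),ang(F[2]-F[3]))
E
```

```text
[524.48948624  51.1362977  122.        ] [456.32781872  51.37787694 121.        ] [ 520.58098709 -224.60581173  117.        ] [ 431.11835452 -219.72748065  117.        ] [ 475.84967081 -222.16664619  117.        ]
[[638.28454225 133.00432395  15.        ]
 [604.23315018 -63.6428502   15.        ]
 [407.36716051 -31.44879975  15.        ]
 [440.54971578 166.32718925  15.        ]] [522.60864218  51.05996581  15.        ]
len 68.16209562050186 lug 3.138048458712299 lever -1.7469226002528737 bar -0.05447530891181765 89.59553973103617 dist 277.5974257481462 foot -1.7422559517731415 -1.7370265753620777
```

{"api": "arm_command", "payload": {
  "deltas": [
    {"hand": 85, "tx": 0, "ty": 2.3, "tz": 35, "wx": 0, "wy": 0, "wz": 0},
    {"hand": 85, "tx": 0, "ty": 0, "tz": 35, "wx": 0, "wy": 0, "wz": 0},
    {"hand": 85, "tx": 0, "ty": 0, "tz": 30, "wx": 0, "wy": 0, "wz": 0},
    {"hand": 85, "tx": 0, "ty": 0, "tz": 20, "wx": 0, "wy": 0, "wz": 0},
    {"hand": 85, "tx": 0, "ty": 0, "tz": 10, "wx": 0, "wy": 0, "wz": 0},
    {"hand": 85, "tx": 0, "ty": 0, "tz": 9, "wx": 0, "wy": 0, "wz": 0},
    {"hand": 40, "tx": 0, "ty": 0, "tz": 0, "wx": 0, "wy": 0, "wz": 0},
    {"hand": 20, "tx": 0, "ty": 0, "tz": 0, "wx": 0, "wy": 0, "wz": 0}
  ],
  "squeeze": 30
}}

```text
clock: 4.9
eef_pos: [471.7, 51.5, 92.8]
tcp_rot: [-3.141, -0.001, -0.002]
contact_force: [0.7, 0.7, -0.4]
opening: 0.6
grasp_force: 0.0
```

{"api": "arm_command", "payload": {
  "deltas": [
    {"hand": 10, "tx": 0, "ty": 0, "tz": 0, "wx": 0, "wy": 0, "wz": 0},
    {"hand": 4, "tx": 0, "ty": 0, "tz": 0, "wx": 0, "wy": 0, "wz": 0},
    {"hand": 4, "tx": 0, "ty": 0, "tz": 0, "wx": 0, "wy": 0, "wz": 0},
    {"hand": 4, "tx": 0, "ty": 0, "tz": 0, "wx": 0, "wy": 0, "wz": 0}
  ]
}}

```text
clock: 5.4
eef_pos: [471.5, 51.6, 92.7]
tcp_rot: [-3.141, -0.001, -0.002]
contact_force: [-1.2, 2.3, 6.5]
opening: 0.106
grasp_force: 31.4
```

{"api": "arm_command", "payload": {
  "deltas": [
    {"hand": 4, "tx": 0.2, "ty": 4.5, "tz": 0, "wx": 0, "wy": 0, "wz": -0.0875},
    {"hand": 4, "tx": 0.2, "ty": 4.5, "tz": 0, "wx": 0, "wy": 0, "wz": -0.0875},
    {"hand": 4, "tx": 0.2, "ty": 4.5, "tz": 0, "wx": 0, "wy": 0, "wz": -0.0875},
    {"hand": 4, "tx": 0.2, "ty": 4.5, "tz": 0, "wx": 0, "wy": 0, "wz": -0.0875},
    {"hand": 4, "tx": 0.2, "ty": 4.5, "tz": 0, "wx": 0, "wy": 0, "wz": -0.0875},
    {"hand": 4, "tx": 0.2, "ty": 4.5, "tz": 0, "wx": 0, "wy": 0, "wz": -0.0875},
    {"hand": 4, "tx": 0.2, "ty": 4.5, "tz": 0, "wx": 0, "wy": 0, "wz": -0.0875},
    {"hand": 4, "tx": 0.2, "ty": 4.5, "tz": 0, "wx": 0, "wy": 0, "wz": -0.0875}
  ]
}}

```text
clock: 6.4
eef_pos: [483.2, 18.9, 92.7]
tcp_rot: [-3.14, -0.001, 0.7]
contact_force: [-3.8, 6.6, 6.9]
opening: 0.109
grasp_force: 31.8
```

{"api": "arm_command", "payload": {
  "deltas": [
    {"hand": 4, "tx": 0.2, "ty": 4.5, "tz": 0, "wx": 0, "wy": 0, "wz": -0.0875},
    {"hand": 4, "tx": 0.2, "ty": 4.5, "tz": 0, "wx": 0, "wy": 0, "wz": -0.0875},
    {"hand": 4, "tx": 0.2, "ty": 4.5, "tz": 0, "wx": 0, "wy": 0, "wz": -0.0875},
    {"hand": 4, "tx": 0.2, "ty": 4.5, "tz": 0, "wx": 0, "wy": 0, "wz": -0.0875},
    {"hand": 4, "tx": 0.2, "ty": 4.5, "tz": 0, "wx": 0, "wy": 0, "wz": -0.0875},
    {"hand": 4, "tx": 0.2, "ty": 4.5, "tz": 0, "wx": 0, "wy": 0, "wz": -0.0875},
    {"hand": 4, "tx": 0.2, "ty": 4.5, "tz": 0, "wx": 0, "wy": 0, "wz": -0.0875},
    {"hand": 4, "tx": 0.2, "ty": 4.5, "tz": 0, "wx": 0, "wy": 0, "wz": -0.0875}
  ]
}}

```text
clock: 7.4
eef_pos: [513.2, 1.4, 92.7]
tcp_rot: [-3.14, -0.001, 1.4]
contact_force: [-5.8, 6.2, 10.5]
opening: 0.11
grasp_force: 32.2
```

{"api": "arm_command", "payload": {
  "deltas": [
    {"hand": 4, "tx": 0, "ty": 0, "tz": 0, "wx": 0, "wy": 0, "wz": 0},
    {"hand": 4, "tx": 0, "ty": 0, "tz": 0, "wx": 0, "wy": 0, "wz": 0}
  ]
}}

```text
clock: 7.65
eef_pos: [513.9, 1.3, 92.7]
tcp_rot: [-3.141, -0.001, 1.399]
contact_force: [-1.9, 5.4, 6.6]
opening: 0.107
grasp_force: 32.2
```

{"api": "arm_command", "payload": {
  "deltas": [
    {"hand": 14, "tx": 0, "ty": 0, "tz": 0, "wx": 0, "wy": 0, "wz": 0},
    {"hand": 30, "tx": 0, "ty": 0, "tz": 0, "wx": 0, "wy": 0, "wz": 0},
    {"hand": 50, "tx": 0, "ty": 0, "tz": -20, "wx": 0, "wy": 0, "wz": 0},
    {"hand": 85, "tx": 0, "ty": 0, "tz": -30, "wx": 0, "wy": 0, "wz": 0},
    {"hand": 85, "tx": 0, "ty": 0, "tz": -40, "wx": 0, "wy": 0, "wz": 0},
    {"hand": 85, "tx": 0, "ty": 0, "tz": -40, "wx": 0, "wy": 0, "wz": 0},
    {"hand": 85, "tx": 0, "ty": 0, "tz": -20, "wx": 0, "wy": 0, "wz": 0},
    {"hand": 85, "tx": 0, "ty": 0, "tz": 0, "wx": 0, "wy": 0, "wz": 0}
  ]
}}

```text
clock: 8.65
eef_pos: [514.9, 0.5, 243.6]
tcp_rot: [3.138, -0.0, 1.398]
contact_force: [0.1, -0.3, -0.7]
opening: 0.992
grasp_force: 0.0
```

```bash
python3 - <<'E'
from h import *
g=save('wrist','w1')
E
```

```text
(no output)
```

View pics/w1.png

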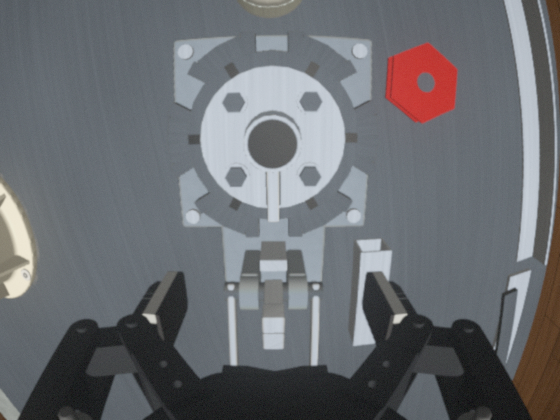

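The lug now points down the picture at the lever: pipe at (273,143), lug end at (274,221), foot bolts at (185,51), (360,51), (354,216) and (192,216). Checking the angle.

```bash
python3 - <<'E'
from h import *
g=np.load('pics/w1.npz')
p=fonz(g,(273,143),122);l=fonz(g,(273.7,221),121)
F=np.array([fonz(g,x,15) for x in((185,51),(360.5,51),(354,216.5),(192.5,216.5))])
ang=lambda v:np.arctan2(v[1],v[0])
print(p,l,F.mean(0),'lug',ang(l-p),ang(l-F.mean(0)),'foot',ang(F[3]-F[0]),ang(F[2]-F[1]),ang(F[0]-F[1])+np.pi/2,ang(F[3]-F[2])+np.pi/2)
# bracket: side-arm inner ends
print(fonz(g,(231,287),80),fonz(g,(315.5,287),80))
E
```

```text
[524.12542575  51.95153629 122.        ] [513.0611783  -14.85102926 121.        ] [523.7879036   50.63728198  15.        ] lug -1.7349323765545965 -1.7331506574086575 foot -1.7397674039458897 -1.740893118809743 4.539337107497396 4.539153139788394
[450.62455359 -98.36437629  80.        ] [ 542.65024113 -114.50382344   80.        ]
```

{"api": "arm_command", "payload": {
  "deltas": [
    {"hand": 85, "tx": -44, "ty": 0, "tz": 0, "wx": 0, "wy": 0, "wz": 0},
    {"hand": 85, "tx": -44, "ty": 0, "tz": 0, "wx": 0, "wy": 0, "wz": 0},
    {"hand": 85, "tx": -44, "ty": 0, "tz": 0, "wx": 0, "wy": 0, "wz": 0},
    {"hand": 85, "tx": -44, "ty": 0, "tz": 0, "wx": 0, "wy": 0, "wz": 0},
    {"hand": 85, "tx": -41, "ty": -1, "tz": 0, "wx": 0, "wy": 0, "wz": 0},
    {"hand": 85, "tx": 0, "ty": 0, "tz": 0, "wx": 0, "wy": 0, "wz": 0.175},
    {"hand": 85, "tx": 0, "ty": 0, "tz": 0, "wx": 0, "wy": 0, "wz": 0.175},
    {"hand": 85, "tx": 0, "ty": 0, "tz": 0, "wx": 0, "wy": 0, "wz": 0.175}
  ]
}}

```text
clock: 9.7
eef_pos: [474.6, -212.9, 240.3]
tcp_rot: [-3.139, 0.001, 0.866]
contact_force: [0.4, 0.4, -0.9]
opening: 0.998
grasp_force: 0.0
```

{"api": "arm_command", "payload": {
  "deltas": [
    {"hand": 85, "tx": 0, "ty": 0, "tz": 0, "wx": 0, "wy": 0, "wz": 0.175},
    {"hand": 85, "tx": 0, "ty": 0, "tz": 0, "wx": 0, "wy": 0, "wz": 0.175},
    {"hand": 85, "tx": 0, "ty": 0, "tz": 0, "wx": 0, "wy": 0, "wz": 0.175},
    {"hand": 85, "tx": 0, "ty": 0, "tz": 0, "wx": 0, "wy": 0, "wz": 0.175},
    {"hand": 85, "tx": 0, "ty": 0, "tz": 0, "wx": 0, "wy": 0, "wz": 0.175},
    {"hand": 85, "tx": 0, "ty": 0, "tz": 0, "wx": 0, "wy": 0, "wz": 0.17},
    {"hand": 85, "tx": 0, "ty": 0, "tz": 0, "wx": 0, "wy": 0, "wz": 0},
    {"hand": 85, "tx": 0, "ty": 0, "tz": 0, "wx": 0, "wy": 0, "wz": 0}
  ]
}}

```text
clock: 10.7
eef_pos: [475.2, -212.8, 241.3]
tcp_rot: [-3.141, 0.001, -0.168]
contact_force: [-0.7, 0.2, 0.5]
opening: 0.994
grasp_force: 0.0
```

```bash
python3 - <<'E'
from h import *
g=save('wrist','w2')
E
```

```text
(no output)
```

View pics/w2.png

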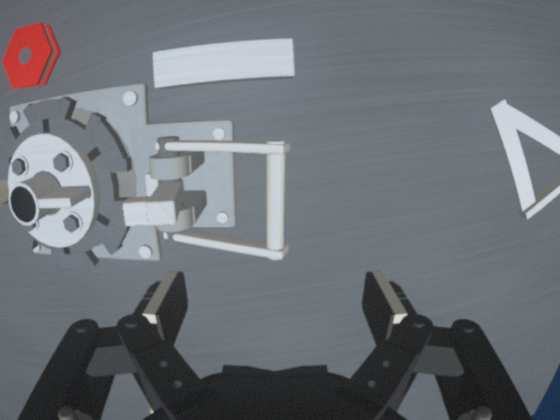

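The bar runs (276,154)-(276,246), nicely across the gripper's closing line.

```bash
python3 - <<'E'
from h import *
g=np.load('pics/w2.npz')
a=fonz(g,(276,152),117);b=fonz(g,(276.3,247),117);m=(a+b)/2
s=r.sense();d=m-s['eef_pos'];print(a,b,m,np.linalg.norm(a-b),np.arctan2(*(a-b)[1::-1]))
print('tool delta',R.from_euler('xyz',s['tcp_rot']).inv().apply(d))
E
```

```text
[ 519.23186372 -221.12975911  117.        ] [ 434.78341275 -207.26784199  117.        ] [ 477.00763824 -214.19880055  117.        ] 85.57858153521167 -0.16269561952141823
tool delta [  2.03205975   1.07770305 124.62046983]
```

{"api": "arm_command", "payload": {
  "deltas": [
    {"hand": 85, "tx": 2, "ty": 1, "tz": 35, "wx": 0, "wy": 0, "wz": 0},
    {"hand": 85, "tx": 0, "ty": 0, "tz": 40, "wx": 0, "wy": 0, "wz": 0},
    {"hand": 85, "tx": 0, "ty": 0, "tz": 35, "wx": 0, "wy": 0, "wz": 0},
    {"hand": 85, "tx": 0, "ty": 0, "tz": 20, "wx": 0, "wy": 0, "wz": 0},
    {"hand": 85, "tx": 0, "ty": 0, "tz": 13, "wx": 0, "wy": 0, "wz": 0},
    {"hand": 50, "tx": 0, "ty": 0, "tz": 0, "wx": 0, "wy": 0, "wz": 0},
    {"hand": 25, "tx": 0, "ty": 0, "tz": 0, "wx": 0, "wy": 0, "wz": 0},
    {"hand": 16, "tx": 0, "ty": 0, "tz": 0, "wx": 0, "wy": 0, "wz": 0}
  ],
  "squeeze": 20
}}

```text
clock: 11.75
eef_pos: [478.0, -214.6, 100.2]
tcp_rot: [3.141, -0.002, -0.172]
contact_force: [-0.8, -0.3, 0.1]
opening: 0.376
grasp_force: 0.0
```

{"api": "arm_command", "payload": {
  "deltas": [
    {"hand": 10, "tx": 0, "ty": 0, "tz": 0, "wx": 0, "wy": 0, "wz": 0},
    {"hand": 10, "tx": 0, "ty": 0, "tz": 0, "wx": 0, "wy": 0, "wz": 0},
    {"hand": 10, "tx": 0, "ty": 0, "tz": 0, "wx": 0, "wy": 0, "wz": 0},
    {"hand": 10, "tx": 0, "ty": 0, "tz": 0, "wx": 0, "wy": 0, "wz": 0}
  ]
}}

```text
clock: 12.25
eef_pos: [478.0, -213.7, 100.0]
tcp_rot: [-3.141, -0.001, -0.173]
contact_force: [0.8, 5.8, 5.1]
opening: 0.178
grasp_force: 22.0
```

```bash
python3 - <<'E'
import numpy as np
L=np.r_[np.linspace(1.75,.55,16),np.linspace(.55,0,17)[1:]]
t=1.047+L;o=-110*np.cos(t);h=110*np.sin(t)
for l,a,b in zip(L[1:],np.diff(o),-np.diff(h)):print(f'{l:.3f} ty {a:.1f} tz {b:.1f}')
E
```

```text
1.670 ty -3.3 tz -8.2
1.590 ty -3.9 tz -7.9
1.510 ty -4.6 tz -7.5
1.430 ty -5.1 tz -7.1
1.350 ty -5.7 tz -6.7
1.270 ty -6.2 tz -6.2
1.190 ty -6.7 tz -5.7
1.110 ty -7.1 tz -5.2
1.030 ty -7.5 tz -4.6
0.950 ty -7.9 tz -4.0
0.870 ty -8.1 tz -3.3
0.790 ty -8.4 tz -2.7
0.710 ty -8.6 tz -2.0
0.630 ty -8.7 tz -1.3
0.550 ty -8.8 tz -0.6
0.516 ty -3.8 tz -0.0
0.481 ty -3.8 tz 0.1
0.447 ty -3.8 tz 0.2
0.413 ty -3.8 tz 0.4
0.378 ty -3.7 tz 0.5
0.344 ty -3.7 tz 0.6
0.309 ty -3.7 tz 0.7
0.275 ty -3.7 tz 0.9
0.241 ty -3.6 tz 1.0
0.206 ty -3.6 tz 1.1
0.172 ty -3.6 tz 1.2
0.138 ty -3.5 tz 1.4
0.103 ty -3.5 tz 1.5
0.069 ty -3.4 tz 1.6
0.034 ty -3.4 tz 1.7
0.000 ty -3.3 tz 1.8
```

{"api": "arm_command", "payload": {
  "deltas": [
    {"hand": 10, "tx": 0, "ty": -3.3, "tz": -8.2, "wx": 0, "wy": 0, "wz": 0},
    {"hand": 10, "tx": 0, "ty": -3.9, "tz": -7.9, "wx": 0, "wy": 0, "wz": 0},
    {"hand": 10, "tx": 0, "ty": -4.6, "tz": -7.5, "wx": 0, "wy": 0, "wz": 0},
    {"hand": 10, "tx": 0, "ty": -5.1, "tz": -7.1, "wx": 0, "wy": 0, "wz": 0}
  ]
}}

```text
clock: 12.75
eef_pos: [480.5, -198.3, 131.0]
tcp_rot: [3.14, -0.001, -0.172]
contact_force: [1.0, -6.0, -0.8]
opening: 0.179
grasp_force: 20.8
```

{"api": "arm_command", "payload": {
  "deltas": [
    {"hand": 10, "tx": 0, "ty": -5.7, "tz": -6.7, "wx": 0, "wy": 0, "wz": 0},
    {"hand": 10, "tx": 0, "ty": -6.2, "tz": -6.2, "wx": 0, "wy": 0, "wz": 0},
    {"hand": 10, "tx": 0, "ty": -6.7, "tz": -5.7, "wx": 0, "wy": 0, "wz": 0},
    {"hand": 10, "tx": 0, "ty": -7.1, "tz": -5.2, "wx": 0, "wy": 0, "wz": 0},
    {"hand": 10, "tx": 0, "ty": -7.5, "tz": -4.6, "wx": 0, "wy": 0, "wz": 0},
    {"hand": 10, "tx": 0, "ty": -7.9, "tz": -4, "wx": 0, "wy": 0, "wz": 0},
    {"hand": 10, "tx": 0, "ty": -8.1, "tz": -3.3, "wx": 0, "wy": 0, "wz": 0}
  ]
}}

```text
clock: 13.62
eef_pos: [489.0, -150.3, 167.8]
tcp_rot: [3.139, -0.002, -0.172]
contact_force: [-2.2, -5.7, 8.1]
opening: 0.178
grasp_force: 21.8
```

{"api": "arm_command", "payload": {
  "deltas": [
    {"hand": 10, "tx": 0, "ty": -8.4, "tz": -2.7, "wx": 0, "wy": 0, "wz": 0},
    {"hand": 10, "tx": 0, "ty": -8.6, "tz": -2, "wx": 0, "wy": 0, "wz": 0},
    {"hand": 10, "tx": 0, "ty": -8.7, "tz": -1.3, "wx": 0, "wy": 0, "wz": 0},
    {"hand": 10, "tx": 0, "ty": -8.8, "tz": -0.6, "wx": 0, "wy": 0, "wz": 0}
  ]
}}

```text
clock: 14.12
eef_pos: [495.0, -114.7, 172.6]
tcp_rot: [3.142, -0.001, -0.172]
contact_force: [0.3, -3.3, 1.5]
opening: 0.176
grasp_force: 21.6
```

{"api": "arm_command", "payload": {
  "deltas": [
    {"hand": 10, "tx": 0, "ty": -3.8, "tz": 0, "wx": 0, "wy": 0, "wz": 0},
    {"hand": 10, "tx": 0, "ty": -3.8, "tz": 0.1, "wx": 0, "wy": 0, "wz": 0},
    {"hand": 10, "tx": 0, "ty": -3.8, "tz": 0.2, "wx": 0, "wy": 0, "wz": 0},
    {"hand": 10, "tx": 0, "ty": -3.8, "tz": 0.4, "wx": 0, "wy": 0, "wz": 0},
    {"hand": 10, "tx": 0, "ty": -3.7, "tz": 0.5, "wx": 0, "wy": 0, "wz": 0},
    {"hand": 10, "tx": 0, "ty": -3.7, "tz": 0.6, "wx": 0, "wy": 0, "wz": 0},
    {"hand": 10, "tx": 0, "ty": -3.7, "tz": 0.7, "wx": 0, "wy": 0, "wz": 0}
  ]
}}

```text
clock: 15.0
eef_pos: [499.1, -89.0, 169.8]
tcp_rot: [-3.142, 0.0, -0.172]
contact_force: [2.8, -3.4, -2.7]
opening: 0.179
grasp_force: 22.1
```

{"api": "arm_command", "payload": {
  "deltas": [
    {"hand": 10, "tx": 0, "ty": -3.7, "tz": 0.9, "wx": 0, "wy": 0, "wz": 0},
    {"hand": 10, "tx": 0, "ty": -3.6, "tz": 1, "wx": 0, "wy": 0, "wz": 0},
    {"hand": 10, "tx": 0, "ty": -3.6, "tz": 1.1, "wx": 0, "wy": 0, "wz": 0},
    {"hand": 10, "tx": 0, "ty": -3.6, "tz": 1.2, "wx": 0, "wy": 0, "wz": 0}
  ]
}}

```text
clock: 15.5
eef_pos: [501.5, -74.6, 165.4]
tcp_rot: [-3.141, 0.0, -0.172]
contact_force: [0.7, 0.3, 3.0]
opening: 0.18
grasp_force: 22.5
```

{"api": "arm_command", "payload": {
  "deltas": [
    {"hand": 10, "tx": 0, "ty": -3.5, "tz": 1.4, "wx": 0, "wy": 0, "wz": 0},
    {"hand": 10, "tx": 0, "ty": -3.5, "tz": 1.5, "wx": 0, "wy": 0, "wz": 0},
    {"hand": 10, "tx": 0, "ty": -3.4, "tz": 1.6, "wx": 0, "wy": 0, "wz": 0},
    {"hand": 10, "tx": 0, "ty": -1.7, "tz": 0.9, "wx": 0, "wy": 0, "wz": 0},
    {"hand": 10, "tx": 0, "ty": -1.7, "tz": 0.9, "wx": 0, "wy": 0, "wz": 0},
    {"hand": 10, "tx": 0, "ty": 0, "tz": 0, "wx": 0, "wy": 0, "wz": 0}
  ]
}}

```text
clock: 16.25
eef_pos: [503.7, -61.2, 159.0]
tcp_rot: [-3.142, 0.001, -0.172]
contact_force: [0.4, -1.0, -0.7]
opening: 0.174
grasp_force: 22.4
```

{"api": "arm_command", "payload": {
  "deltas": [
    {"hand": 10, "tx": 0, "ty": -1.6, "tz": 0.9, "wx": 0, "wy": 0, "wz": 0},
    {"hand": 10, "tx": 0, "ty": -1.6, "tz": 0.9, "wx": 0, "wy": 0, "wz": 0},
    {"hand": 10, "tx": 0, "ty": 0, "tz": 0, "wx": 0, "wy": 0, "wz": 0}
  ]
}}

```text
clock: 16.62
eef_pos: [504.3, -58.1, 157.3]
tcp_rot: [-3.142, 0.001, -0.172]
contact_force: [-0.6, -0.7, -1.1]
opening: 0.178
grasp_force: 22.4
```

{"api": "arm_command", "payload": {
  "deltas": [
    {"hand": 10, "tx": 0, "ty": -1, "tz": 0.6, "wx": 0, "wy": 0, "wz": 0},
    {"hand": 10, "tx": 0, "ty": 0, "tz": 0, "wx": 0, "wy": 0, "wz": 0},
    {"hand": 10, "tx": 0, "ty": 0, "tz": 0, "wx": 0, "wy": 0, "wz": 0}
  ]
}}

```text
clock: 17.0
eef_pos: [504.5, -57.3, 156.9]
tcp_rot: [3.141, 0.0, -0.172]
contact_force: [-3.6, -1.6, 3.8]
opening: 0.179
grasp_force: 22.7
```

{"api": "arm_command", "payload": {
  "deltas": [
    {"hand": 10, "tx": 0, "ty": -1, "tz": 0.6, "wx": 0, "wy": 0, "wz": 0},
    {"hand": 10, "tx": 0, "ty": 0, "tz": 0, "wx": 0, "wy": 0, "wz": 0},
    {"hand": 10, "tx": 0, "ty": 0, "tz": 0, "wx": 0, "wy": 0, "wz": 0}
  ]
}}

```text
clock: 17.38
eef_pos: [504.5, -57.2, 156.8]
tcp_rot: [3.14, 0.0, -0.172]
contact_force: [-6.1, -6.1, 10.3]
opening: 0.18
grasp_force: 23.3
```

```bash
python3 - <<'E'
from h import *
g=save('side','d1')
cv2.imwrite('pics/C.png',cv2.resize(g['image'][150:350,145:315,::-1],None,fx=3,fy=3,interpolation=2))
E
```

```text
(no output)
```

View pics/C.png

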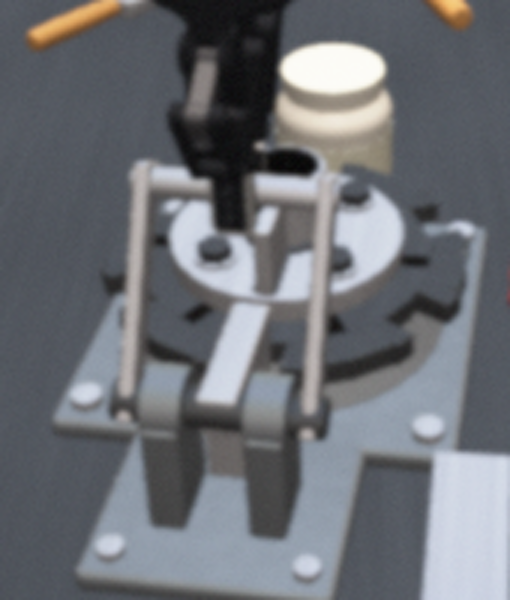

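The arm is level in the notch: the lever stopped moving at the home position and the force is rising. Releasing and lifting clear.

{"api": "arm_command", "payload": {
  "deltas": [
    {"hand": 18, "tx": 0, "ty": 1, "tz": -0.6, "wx": 0, "wy": 0, "wz": 0},
    {"hand": 28, "tx": 0, "ty": 0, "tz": 0, "wx": 0, "wy": 0, "wz": 0},
    {"hand": 50, "tx": 0, "ty": 0, "tz": 0, "wx": 0, "wy": 0, "wz": 0},
    {"hand": 50, "tx": 0, "ty": 0, "tz": 0, "wx": 0, "wy": 0, "wz": 0},
    {"hand": 50, "tx": 0, "ty": 0, "tz": -20, "wx": 0, "wy": 0, "wz": 0},
    {"hand": 50, "tx": 0, "ty": 0, "tz": -40, "wx": 0, "wy": 0, "wz": 0},
    {"hand": 50, "tx": 0, "ty": 0, "tz": -40, "wx": 0, "wy": 0, "wz": 0},
    {"hand": 50, "tx": 0, "ty": 0, "tz": -40, "wx": 0, "wy": 0, "wz": 0}
  ]
}}

```text
clock: 18.42
eef_pos: [504.6, -57.1, 298.1]
tcp_rot: [-3.141, 0.0, -0.172]
contact_force: [-0.4, -0.7, -0.5]
opening: 0.586
grasp_force: 0.0
```

```bash
python3 - <<'E'
from h import *
a=save('scene','s2');g=save('side','d2')
A=cv2.resize(a['image'][140:290,120:290],(400,353),interpolation=2);B=cv2.resize(g['image'][180:330,145:315],(400,353),interpolation=2)
cv2.imwrite('pics/D.png',np.hstack([A,B])[:,:,::-1])
E
```

```text
(no output)
```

View pics/D.png

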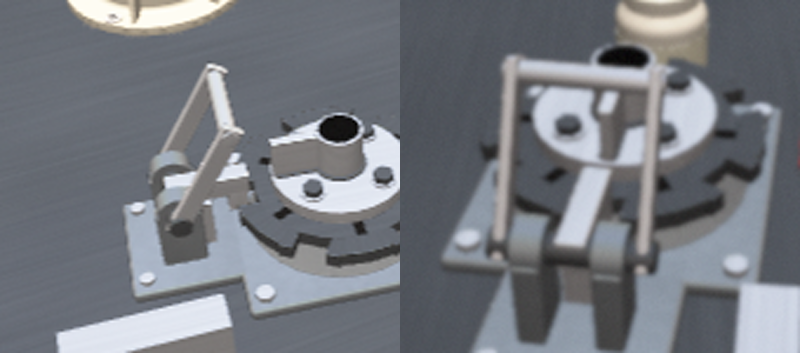

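The nose sits in the notch, in line with the lug; bar ends at (215,72) and (232,130) in the left crop, and the gripper is clear.

```bash
python3 -c "
from rig import r
print(r.sign_off())"
```

```text
the job is handed in; nothing more can be done
None
```

The job is handed in at about 18.5 s of the 72 s: the lug points at the lever (measured within about 0.01 rad), the lever was lowered under grip to its home stop in the notch and released, and the jar, magnet and offcut were not touched.

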